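# Snap the cover plate onto the record washer's crank drive

### The arm

A 7-joint arm with a two-finger parallel gripper is mounted at the origin on the work surface. World frame = base frame: x ahead of the robot, y to its left, z up, the work surface at z = 0. Lengths are in mm, angles in rad, forces in N, time in s.
With the tool pointing down it reaches from about 400 to 850 mm from the base axis. Payload 10.4 kg.
Tool frame: the origin (TCP) lies midway between the tips of the shut fingers; the grasp point (between the pads) lies 19 mm behind it (robot.grip_point_offset is the distance from the TCP to the grasp point, in mm); z points along the fingers, y is the direction in which the jaws open and shut (so a half turn about z gives the same grasp; the last joint's range is limited). The gripper opens to 87 mm and grips with 3 to 60 N. Pads are 19 mm wide; open, the fingers measure 117 mm over their backs; the gripper's body (75 mm by 190 mm) begins 51 mm behind the grasp point.
Start: joints at [1.159, 0.332, -0.065, 1.46, 0.022, 1.35, -0.088], TCP at [236.947, -578.367, 222.576] pointing down, gripper open.
Joint ranges: [-2.6, 2.6], [-0.5, 2.12], [-1.47, 1.34], [0.16, 2.42], [-1.27, 4.41], [0.06, 2.06], [-2.6, 2.6]. Speed limits (rad/s): [2.22, 2.22, 2.79, 2.79, 3.14, 3.14, 3.14].

### API

Orientations are given as a unit quaternion [x, y, z, w].
In Python, from workcell import robot, inverse_kinematics, get_image, get_calibration gives the robot as it stands. Calls block until the motion is done:
- robot.move_to(position, orientation): joint-space move of the TCP to a pose.
- robot.line_to(position, ori=None, vel=150, max_force=None): straight line of the TCP; ori=None keeps the orientation; vel is the mean speed in mm/s. With max_force (N) it stops when the force on the tool has changed by that much, and returns True; else False.
- robot.movej(angles): joint-space move.
- robot.grip(opening): finger opening in mm; the grip force is fixed at half the most; returns when the fingers have stopped.
- robot.hold(seconds).
- inverse_kinematics(position, orientation): joint angles nearest the present ones, or None.
- get_image(name): name is "side" or "top" or "wrist"; returns the picture (480x640x3 uint8, red, green, blue); there is no depth.
- get_calibration(name): a dict with "mtx" (3x3 intrinsics, pixels), "rvec" (rotation vector, rad) and "tvec" (3), from world to camera coordinates, as OpenCV has them; the wrist camera has in their place "tool_from_camera" (4x4, takes a point from camera to tool coordinates, whose origin is the TCP and whose axes are the flange's). Camera axes: x right, y down, z forward; pixel columns grow to the right and rows downward; lengths in mm; the calibration is good to about 2 mm. A picture is of the moment at which its call begins: read the wrist's pose just before it. get_calibration takes no time and is no camera call.
A pose or a line that the arm cannot do raises robot.MotionError and nothing moves.
- robot.finish_job(): hands the job in, once; it reports no verdict.
Readings, each from a call of its own:
- robot.read_clock(): time.
- robot.read_q(): joint angles.
- robot.read_dq(): joint speeds.
- robot.read_effort(): joint torques, N m.
- robot.read_tool_pos(): TCP position.
- robot.read_ee_rot(): TCP orientation.
- robot.read_contact_force(): force on the tool from outside, world axes, zero at the start.
- robot.read_torque(): the same for the moment, N m.
- robot.read_width(): finger opening in mm.
Only numpy, scipy, OpenCV 4.12 (cv2) and the standard library are available. Lean on these libraries where they do the work, as an engineer would, in place of code of your own. Each camera call takes 0.05 s, during which the arm holds its last target. There are 200 camera calls.

### The job

Fit the loose cover plate onto the open crank drive box of the record washer: lower it over the four snap standoffs and press it until every one has clicked and the plate is fully home, then let go. Go gently: never press the plate on the box with more than 20 N in all or let it tip steeply; all four at once would need more than that, so push down one end and then the other. Leave the other things on the table where they are.

Things in the scene. Friction and masses are not known exactly. Their poses are not given: they have to be found in the camera images.
- drive_box: grey open-topped box, 156 (its x) x 116 (its y) x 24 mm, on four 6 mm rubber feet stuck to the table; origin at table height under its centre, z up. In it stand four equal white standoffs at x = +-55, y = +-36 mm of this frame: a shoulder 20 mm across, on which the plate comes to rest, and on it a tapered pin, 7 mm thick and 3 mm at its tip, 17 mm high, with spring catches bulging 5 mm out of its +x and -x sides.
- end_near (a point): point half-way between the two standoffs at the box's -x end (the end with a short grooved spindle, reaching 34 mm out), 36 mm above the table. The shoulders, all equally high, really stand 32.8 to 39.2 mm above the table: the exact height differs each time, is in no pose, and must be found by feel. The shoulder is a hard stop; a plate laid on loosely rests with its underside about 7 mm above it.
- end_far (a point): the like point between the two standoffs at the box's +x end (the crank end). Pushing one standoff through takes about 6.5 N: two at one end about 13 N, all four about 26 N. The catch goes over centre 2 mm above the shoulder and then pulls the plate down onto it; a standoff not pushed that far lifts its corner up again.
- crank_handle (a point): middle of the chromed crank handle on the box's +x end, a bar 16 mm thick, 38 mm long along x; the crank sticks out 61 mm from that end, 12 to 28 mm high; it does not turn here
- case (a joint): how far the rubber feet are squashed by what presses on the box, m, 0 when nothing does: 0.025 mm per N, 0.5 mm at 20 N, too little to read well
- cover_grip (a point): centre of the upright black grip rib of the cover plate. The loose aluminium plate is 150 (x) x 110 (y) x 4 mm, about 0.2 kg, lying flat with the rib on top; the rib is 50 (x) x 12 (y) x 24 mm tall, in the plate's middle; this point is half-way up it, 16 mm above the plate's underside and 12 mm above its upper face. Axes are the plate's; the plate fits either way round.
- cover_hole0 (a point): centre of hole 0 of the cover plate, at its underside, plate x = -55, y = -36 mm; the holes are 12 (x) x 16 (y) mm
- cover_hole1 (a point): centre of hole 1 of the cover plate, at its underside, plate x = -55, y = 36 mm; the holes are 12 (x) x 16 (y) mm
- cover_hole2 (a point): centre of hole 2 of the cover plate, at its underside, plate x = 55, y = -36 mm; the holes are 12 (x) x 16 (y) mm
- cover_hole3 (a point): centre of hole 3 of the cover plate, at its underside, plate x = 55, y = 36 mm; the holes are 12 (x) x 16 (y) mm
- weight: pewter record weight, stepped disc 72 mm across, 40 mm tall; bystander, origin at the centre of its underside
- level: brass bubble level with green glass tube, 90 x 22 x 24 mm, long axis x; bystander, origin at the centre of its underside
- brush: black bakelite stylus brush, 60 x 22 x 24 mm; bystander, origin at the centre of its underside
- screwdriver: jeweller's screwdriver, blue handle, 140 mm long, along x; bystander, origin at its middle line
- tin: small closed tin, 60 mm across, 45 mm tall; bystander, origin at the centre of its underside
- adapter: white record adapter ring, 38 mm across, 8 mm tall; bystander, origin at the centre of its underside
Mind the look-alikes: they are no part of the job. Of the things that look like the part that bears cover_grip, take the one that is farthest to the robot's left at the start.

How it is judged:
By the outcome, as a careful person would: the job done as asked, in the order asked, and still so for the second after the job is handed in, with the robot touching nothing.
It also fails if it takes over 64 s, if anything falls off the work surface, if the arm or the gripper's body presses on something with over 40 N, if the wrist force passes 120 N, or if a joint passes its speed limit or range.

## Working session

There is one attempt and no reset: what is moved stays moved. The work goes in short steps, each a Python script; the robot and the scene stay as the last script left them, time stands still between calls to the robot, and variables do not carry over. Pictures are saved under pics/ and viewed, about 8 in all and at most 12, crops included, and the job is handed in when it is done.

```bash
mkdir -p pics; ls; python3 - <<'E'
from workcell import robot, get_image, get_calibration
import cv2
for n in ("top","side"):
    cv2.imwrite(f"pics/{n}0.png", get_image(n)[:,:,::-1]); print(get_calibration(n))
print(get_calibration("wrist"), robot.read_ee_rot(), robot.read_clock())
E
```

```text
pics
{'mtx': array([[561.51620315,   0.        , 323.06763583],
       [  0.        , 561.51620315, 244.23371639],
       [  0.        ,   0.        ,   1.        ]]), 'rvec': array([ 2.18875296, -2.13190451,  0.13113667]), 'tvec': array([2.41471648e-01, 4.79887404e+02, 1.38644145e+03])}
{'mtx': array([[593.6982686 ,   0.        , 321.69126304],
       [  0.        , 593.6982686 , 228.71704818],
       [  0.        ,   0.        ,   1.        ]]), 'rvec': array([ 0.33488814, -2.60754829,  1.44877774]), 'tvec': array([ 463.1750302 ,   97.55091739, 1133.82766546])}
{'mtx': array([[332.87239535,   0.        , 311.97758938],
       [  0.        , 332.87239535, 236.11318783],
       [  0.        ,   0.        ,   1.        ]]), 'tool_from_camera': array([[ 4.46596850e-05, -9.63994054e-01, -2.65923791e-01,
         7.24734148e+01],
       [ 9.99999795e-01, -1.26901774e-04,  6.27970260e-04,
        -8.28313660e-01],
       [-6.39105797e-04, -2.65923764e-01,  9.63993850e-01,
        -1.62500734e+02],
       [ 0.00000000e+00,  0.00000000e+00,  0.00000000e+00,
         1.00000000e+00]])} [ 9.81167589e-01  1.93157374e-01 -1.54089599e-04 -6.06013842e-04] 0.1
```

View pics/top0.png

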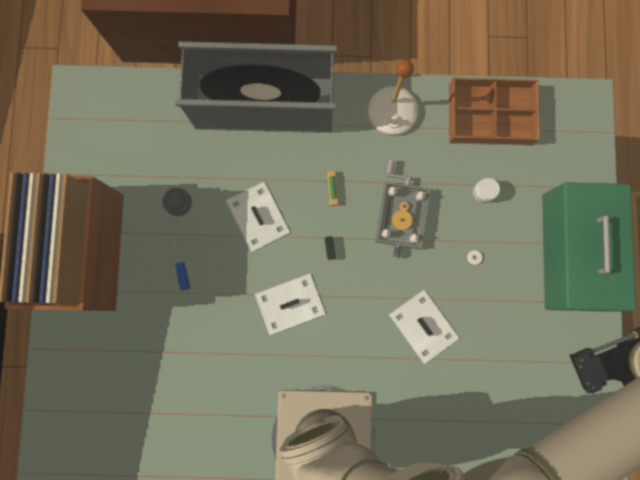

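View pics/side0.png

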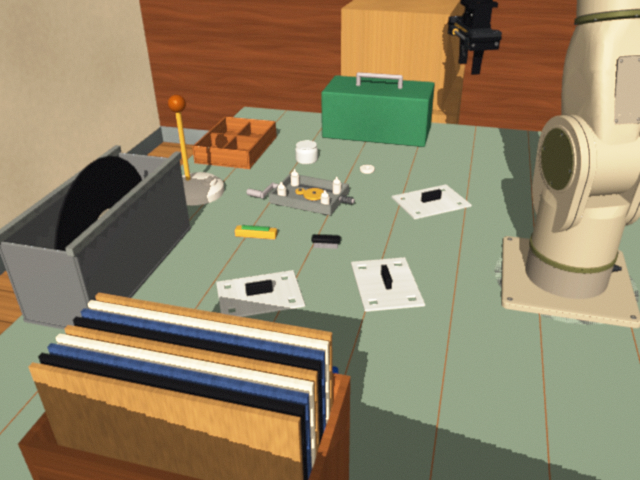

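```bash
cat > h.py <<'E'
import numpy as np, cv2
from scipy.spatial.transform import Rotation as R
from workcell import robot, inverse_kinematics, get_image, get_calibration
def quat(yaw): return (R.from_euler('z',yaw)*R.from_euler('x',np.pi)).as_quat()
def ray(K,Rcw,c,px,z):
    px=np.asarray(px,float).reshape(-1,2)
    d=(np.linalg.inv(K)@np.c_[px,np.ones(len(px))].T).T@Rcw.T
    return c+d*((z-c[2])/d[:,2])[:,None]
def fixed(name,px,z):
    k=get_calibration(name); Rw=R.from_rotvec(k['rvec']).as_matrix()
    return ray(k['mtx'],Rw.T,-Rw.T@k['tvec'],px,z)
def wrist(pose,px,z):
    k=get_calibration('wrist'); T=k['tool_from_camera']; Rt=R.from_quat(pose[3:]).as_matrix()
    return ray(k['mtx'],Rt@T[:3,:3],np.array(pose[:3])+Rt@T[:3,3],px,z)
def snap(name):
    pose=list(robot.read_tool_pos())+list(robot.read_ee_rot())
    im=get_image('wrist')[:,:,::-1]; cv2.imwrite(f'pics/{name}.png',im); np.save(f'pics/{name}.npy',pose); return pose,im
E
python3 - <<'E'
from h import *
print(fixed('top',[[258,216],[253,208],[262,224],[290,304],[425,327]],20).round(0))
print(fixed('top',[[392,192],[427,196],[383,232],[414,239]],50).round(0))
for p,y in (([608,133,170],.4),([588,-200,190],-.1)):
  for a in (0,np.pi): print(y+a, inverse_kinematics(p,quat(y+a)))
E
```

```text
[[ 549.  181.   20.]
 [ 569.  194.   20.]
 [ 529.  170.   20.]
 [ 328.   92.   20.]
 [ 280. -247.   20.]]
[[ 614. -157.   50.]
 [ 606. -245.   50.]
 [ 512. -135.   50.]
 [ 496. -213.   50.]]
0.4 [ 0.41757826  0.53841573 -0.97080155  1.49941306  0.44961319  1.34122127
 -1.76056487]
3.541592653589793 [ 0.55539461  0.68611186 -1.24602244  1.49302252  0.65166496  1.42888864
  1.25837248]
-0.1 [ 0.53297165  0.36568625 -0.35658413  1.50193189  0.13000823  1.29736022
 -1.50789927]
3.041592653589793 [ 0.73938013  0.41297989 -0.63429906  1.48988646  0.24805778  1.31998476
  1.55442787]
```

```bash
python3 - <<'E'
from h import *
robot.move_to([557,-187,130],quat(-.25)); print(snap('box')[0], robot.read_clock())
robot.move_to([549,181,100],quat(.52)); print(snap('plate')[0], robot.read_clock(), robot.read_contact_force())
for n in ('box','plate'):
    im=cv2.imread(f'pics/{n}.png')[60:420,80:560]; cv2.imwrite(f'pics/{n}c.png',cv2.resize(im,None,fx=1.6667,fy=1.6667,interpolation=cv2.INTER_CUBIC))
E
```

```text
[np.float64(556.741373627001), np.float64(-188.20608365149508), np.float64(130.10910406585418), np.float64(0.992119997197776), np.float64(-0.12529104499180801), np.float64(3.3739131415451e-05), np.float64(0.0002531142368620652)] 2.0167
[np.float64(549.8597903339888), np.float64(178.82579350698134), np.float64(99.94565671984275), np.float64(0.9668426106829815), np.float64(0.2553724629908222), np.float64(-9.243406130580923e-07), np.float64(0.0005208770136952359)] 3.45 [-0.04895421 -0.47427615  0.07738994]
```

View pics/boxc.png

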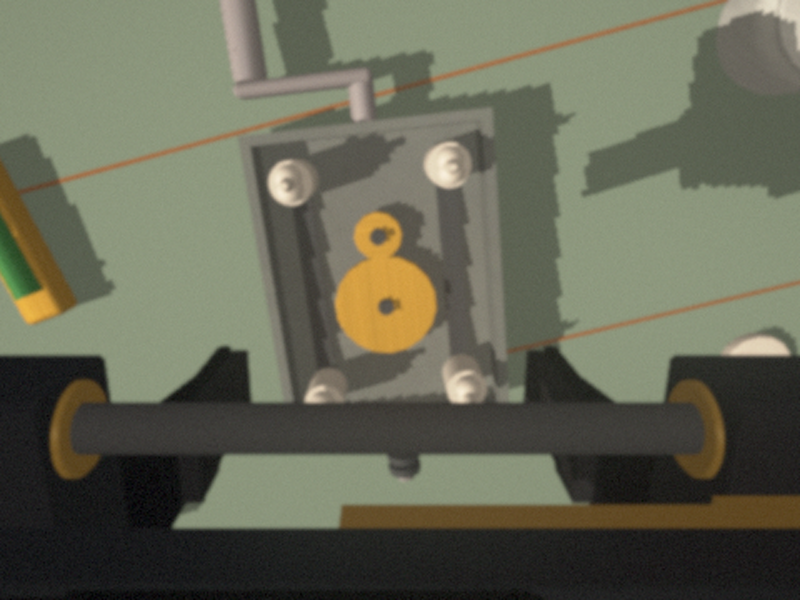

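View pics/platec.png

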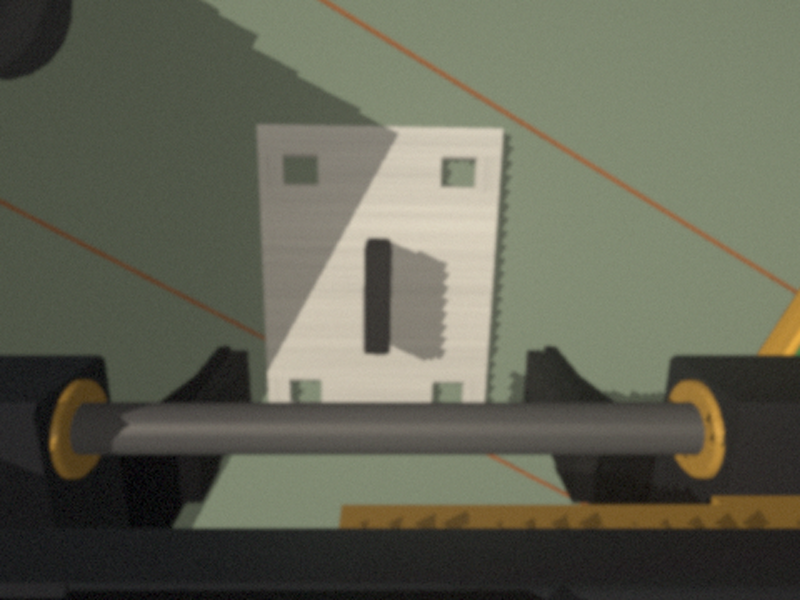

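```bash
cat >> h.py <<'E'
def fit(M,W):
    M=np.array(M,float);W=np.asarray(W)[:,:2]; m=M.mean(0); w=W.mean(0); a=(M-m); b=W-w
    yaw=np.arctan2((a[:,0]*b[:,1]-a[:,1]*b[:,0]).sum(),(a*b).sum())
    c,s=np.cos(yaw),np.sin(yaw); Rz=np.array([[c,-s],[s,c]]); t=w-Rz@m
    return t,yaw,W-(M@Rz.T+t)
def full(p): return np.array(p)*.6+[80,60]
E
python3 - <<'E'
from h import *
B=np.load('pics/box.npy');P=np.load('pics/plate.npy')
for z in (50,53,56): print(z,*fit([(55,36),(55,-36),(-55,-36)],wrist(B,full([(289,184),(450,163),(467,386)]),z)))
t,y,r=fit([(55,36),(55,-36),(-55,36),(-55,-36)],wrist(P,full([(301,170),(459,172),(306,392),(448,393)]),4)); print('plate',t,y,r)
print('corners',fit([(75,55),(75,-55)],wrist(P,full([(257,125),(504,129)]),4)))
print('rib',wrist(P,full([(378,240),(377.5,352)]),28).mean(0))
for z in (25,130):
  print(inverse_kinematics([t[0],t[1],z],quat(y)), inverse_kinematics([557,-187,z],quat(-.25)))
E
```

```text
50 [ 563.52403299 -187.21956922] -0.1321789967617372 [[-2.6340727  -1.67417355]
 [-1.77359373  0.6817652 ]
 [ 4.40766643  0.99240835]]
53 [ 564.10675177 -187.26718586] -0.1321789967617374 [[-3.12915309 -2.18206131]
 [-2.16198008  1.02725965]
 [ 5.29113317  1.15480165]]
56 [ 564.68947055 -187.3148025 ] -0.13217899676173736 [[-3.62423348 -2.68994906]
 [-2.55036643  1.37275411]
 [ 6.17459991  1.31719495]]
plate [551.18594373 184.77338013] 0.5014153903267623 [[ 0.02325067 -0.13287467]
 [ 0.173079   -0.01070669]
 [-0.35175502  0.03204284]
 [ 0.15542535  0.11153853]]
corners (array([550.58822232, 184.30925991]), np.float64(0.5010321736462958), array([[-0.05547931,  0.10130552],
       [ 0.05547931, -0.10130552]]))
rib [552.86928175 185.73319546  28.        ]
[ 0.10347105  0.5068967  -0.62447594  1.75150425  0.34523475  0.9949348
 -1.72153894] [ 0.58329781  0.47302859 -0.4143173   1.7436901   0.22395813  0.9716187
 -1.73840092]
[ 0.14379229  0.38375335 -0.66857963  1.66675748  0.25376212  1.17960631
 -1.65635618] [ 0.63128907  0.35805418 -0.4694647   1.65846665  0.17331491  1.16653245
 -1.70180824]
```

```bash
python3 - <<'E'
from h import *
c=np.array([560,-187]); d=np.array([np.cos(-.16),np.sin(-.16)])
robot.move_to([*(c-65*d),130],quat(-.16)); robot.hold(.2); p,im=snap('box2'); print(p, robot.read_clock())
cv2.imwrite('pics/box2c.png',cv2.resize(im[80:350,140:500],(800,600),interpolation=cv2.INTER_CUBIC))
E
```

```text
[np.float64(496.2357144752257), np.float64(-175.46812905044436), np.float64(129.85516582698125), np.float64(0.9968901951344412), np.float64(-0.07880290751063718), np.float64(-6.559353516900761e-05), np.float64(-0.00019055228592834068)] 5.0583
```

View pics/box2c.png

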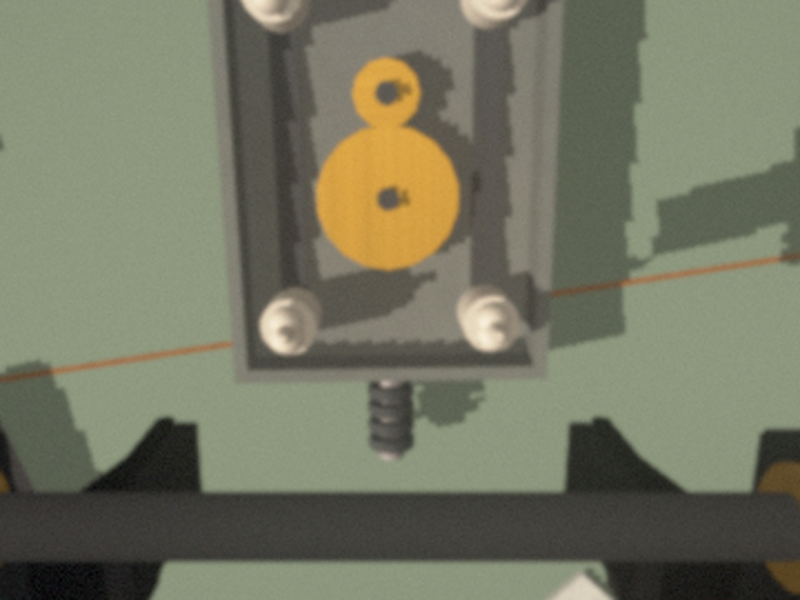

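```bash
python3 - <<'E'
import cv2
im=cv2.imread('pics/box2.png'); cv2.imwrite('pics/box2d.png',cv2.resize(im[20:270,200:420],None,fx=2.4,fy=2.4,interpolation=cv2.INTER_CUBIC))
E
```

```text
(no output)
```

View pics/box2d.png

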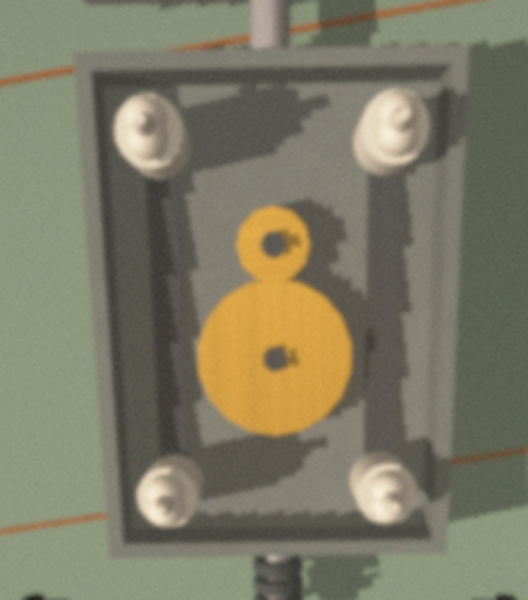

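```bash
python3 - <<'E'
from h import *
B=np.load('pics/box2.npy'); f=lambda p: np.array(p)/2.4+[200,20]
for z in (30,36,44,50,53,56): 
  t,y,r=fit([(55,36),(55,-36),(-55,36),(-55,-36)],wrist(B,f([(145,123),(402,120),(166,501),(392,497)]),z)); print('tips',z,t.round(1),y.round(4),r.round(1).tolist())
for z in (24,30):
  t,y,r=fit([(78,58),(78,-58),(-78,58),(-78,-58)],wrist(B,f([(77,56),(468,48),(113,553),(442,550)]),z)); print('rim',z,t.round(1),y.round(4),r.round(1).tolist())
E
```

```text
tips 30 [ 560.1 -187.6] -0.1412 [[3.8, 2.0], [2.7, -2.8], [-3.0, 2.6], [-3.5, -1.8]]
tips 36 [ 560.2 -187.5] -0.1412 [[2.4, 1.4], [1.5, -1.8], [-1.8, 1.6], [-2.1, -1.1]]
tips 44 [ 560.5 -187.5] -0.1412 [[0.4, 0.4], [-0.1, -0.4], [-0.2, 0.2], [-0.1, -0.2]]
tips 50 [ 560.6 -187.5] -0.1412 [[-1.0, -0.2], [-1.3, 0.7], [1.0, -0.9], [1.3, 0.5]]
tips 53 [ 560.7 -187.4] -0.1412 [[-1.7, -0.6], [-1.9, 1.2], [1.6, -1.4], [2.0, 0.8]]
tips 56 [ 560.8 -187.4] -0.1412 [[-2.5, -0.9], [-2.5, 1.7], [2.2, -1.9], [2.7, 1.1]]
rim 24 [ 559.9 -187.2] -0.1446 [[0.4, 0.6], [0.8, -0.8], [-0.4, 0.1], [-0.8, 0.2]]
rim 30 [ 560.1 -187.2] -0.1446 [[-1.5, -0.5], [-0.7, 0.7], [1.1, -1.5], [1.1, 1.2]]
```

```bash
python3 - <<'E'
from h import *
q=quat(.5014)
robot.move_to([551.2,184.8,50],q); robot.line_to([551.2,184.8,6.5],vel=60,max_force=8); robot.hold(.2)
print(robot.read_tool_pos())
robot.grip(0); print('w',robot.read_width(),robot.read_tool_pos(),robot.read_contact_force())
robot.line_to([551.2,184.8,90],vel=120); robot.hold(.2)
print(robot.read_contact_force(),robot.read_width(),robot.read_clock())
p,im=snap('held'); cv2.imwrite('pics/heldc.png',cv2.resize(im[60:420,80:560],(800,600),interpolation=cv2.INTER_CUBIC)); print(p)
E
```

```text
[551.46574391 184.87499213   6.87833655]
w 11.996483054769355 [551.21287144 184.78076327   6.49170195] [ 0.31059999  0.1521771  -0.89558009]
[ 0.34017853  0.51292932 -1.42907617] 11.524562403663007 9.775
[np.float64(550.7638891207669), np.float64(184.71413689653755), np.float64(89.21774873513259), np.float64(0.9687260369037174), np.float64(0.2481318993967516), np.float64(-0.0006463587277300427), np.float64(-9.02605826995451e-05)]
```

View pics/heldc.png

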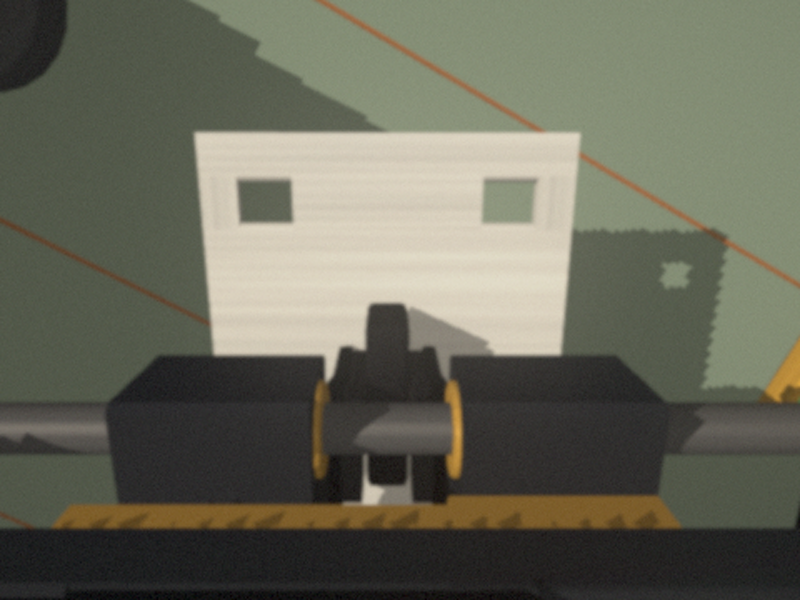

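```bash
python3 - <<'E'
from h import *
H=np.load('pics/held.npy'); Rt=R.from_quat(H[3:]).as_matrix()
for dz in (-2.5,-6.5):
  W=wrist(H,full([(265,201),(509,201),(195,132),(580,132)]),H[2]+dz)
  print(dz,((W-H[:3])@Rt).round(1).tolist())
E
```

```text
-2.5 [[55.4, -36.6, 2.5], [55.4, 35.4, 2.4], [74.9, -55.4, 2.4], [74.9, 54.5, 2.4]]
-6.5 [[54.9, -37.5, 6.5], [54.9, 36.2, 6.4], [74.9, -56.7, 6.4], [74.9, 55.8, 6.4]]
```

```bash
python3 - <<'E'
from h import *
q=quat(-.142)
robot.move_to([560.5,-188,85],q); robot.hold(.4)
print(robot.read_tool_pos(),robot.read_contact_force())
print(robot.line_to([560.5,-188,44],vel=15,max_force=4)); print(robot.read_tool_pos(),robot.read_contact_force(),robot.read_torque(),robot.read_clock())
p,im=snap('on'); cv2.imwrite('pics/onc.png',cv2.resize(im[60:420,80:560],(800,600),interpolation=cv2.INTER_CUBIC))
E
```

```text
[ 560.61989982 -187.70632364   85.01728788] [-0.63419873  0.6731105  -2.13420374]
True
[ 560.64187114 -188.04026109   50.56913811] [ 0.14438884 -0.50706983  4.14057957] [ 0.01370533 -0.0096833   0.04052488] 13.625
```

View pics/onc.png

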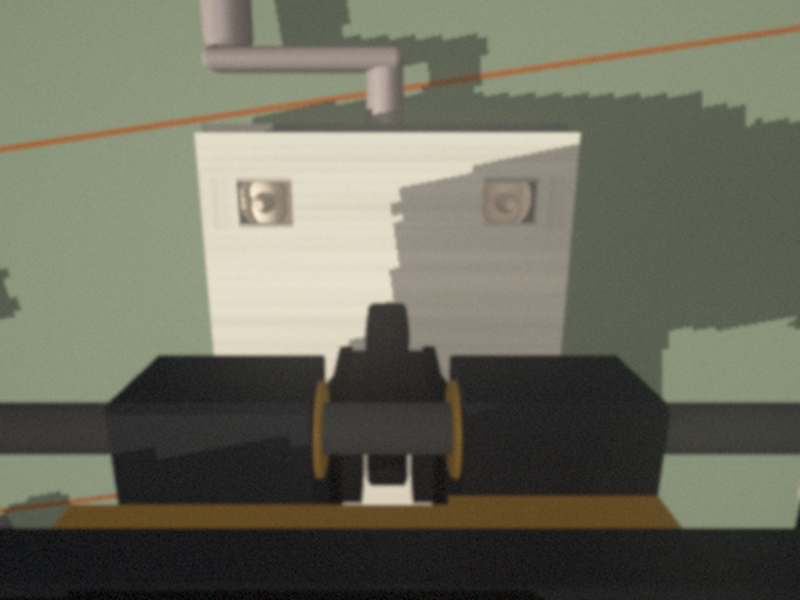

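```bash
python3 - <<'E'
from h import *
y=-.142; d=np.array([np.cos(y),np.sin(y)]); c=np.array([560.5,-188])
robot.grip(40); p=robot.read_tool_pos(); print(p,robot.read_contact_force())
robot.line_to([*c,82],vel=80); robot.grip(0)
e=c-55*d; robot.line_to([*e,82],vel=100); robot.line_to([*e,56],vel=50); robot.hold(.3); print(robot.read_tool_pos(),robot.read_contact_force())
print(robot.line_to([*e,36],vel=5,max_force=15)); print(robot.read_tool_pos(),robot.read_contact_force(),robot.read_torque(),robot.read_clock())
E
```

```text
[ 559.82655333 -187.86906735   49.75286407] [ 0.74147316 -0.27566645  0.06114351]
[ 506.18039522 -180.30395975   56.2289679 ] [0.45668149 0.45760783 0.30296674]
True
[ 506.1736571  -180.35458656   41.92365363] [-3.13695919  0.03275945  9.79554759] [ 1.98393330e-01  5.82684166e-01 -7.58150519e-05] 20.275
```

```bash
python3 - <<'E'
from h import *
y=-.142; d=np.array([np.cos(y),np.sin(y)]); c=np.array([560.5,-188])
e=c-55*d
print(robot.line_to([*e,39],vel=4,max_force=6)); print(robot.read_tool_pos(),robot.read_contact_force(),robot.read_clock())
robot.line_to([*e,82],vel=80); print(robot.read_contact_force())
e=c+55*d; robot.line_to([*e,82],vel=120); robot.line_to([*e,56],vel=50); robot.hold(.3); print(robot.read_tool_pos(),robot.read_contact_force())
print(robot.line_to([*e,36],vel=5,max_force=15)); print(robot.read_tool_pos(),robot.read_contact_force(),robot.read_clock())
E
```

```text
True
[ 506.19755727 -180.35369892   41.92902955] [-3.33889642  0.67615072 10.00491864] 20.5917
[-0.58228684  0.4321457  -0.86666232]
[ 615.07970647 -195.76947859   56.24689836] [-0.58004808  0.6563306  -0.15161764]
True
[ 615.00403616 -195.7847257    41.24387083] [-2.50226018 -0.41621204  6.33465999] 26.075
```

```bash
python3 - <<'E'
from h import *
y=-.142; d=np.array([np.cos(y),np.sin(y)]); c=np.array([560.5,-188])
e=c+55*d; n=c-55*d
robot.line_to([*e,48],vel=60); robot.hold(.2); print(robot.line_to([*e,36],vel=5,max_force=6),robot.read_tool_pos())
robot.line_to([*e,82],vel=80); robot.line_to([*n,82],vel=120); robot.line_to([*n,48],vel=60); robot.hold(.2)
print(robot.line_to([*n,36],vel=5,max_force=14),robot.read_tool_pos(),robot.read_contact_force())
robot.line_to([*n,82],vel=80)
robot.line_to([*(c-90*d),130],vel=120); robot.hold(.2); p,im=snap('done')
s=get_image('side')[:,:,::-1]
a=cv2.resize(im[20:320,140:500],(480,400),interpolation=cv2.INTER_CUBIC); b=cv2.resize(s[150:230,240:366],(630,400),interpolation=cv2.INTER_CUBIC)[:, :315*2]
cv2.imwrite('pics/donec.png',cv2.resize(np.hstack([a,b]),(800,288))); print(robot.read_clock())
E
```

```text
True [ 614.94563889 -195.77320765   41.29289995]
True [ 506.04593127 -180.20480358   41.1003867 ] [-2.91981993  0.02954527  7.33965739]
33.6917
```

View pics/donec.png

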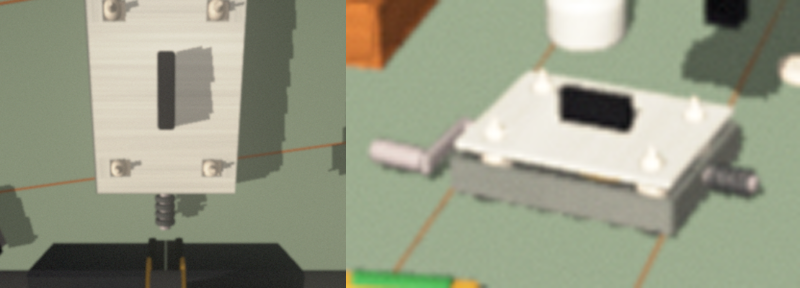

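```bash
python3 -c "
from workcell import robot
robot.finish_job(); print(robot.read_clock())"
```

```text
the job is handed in; nothing more can be done
the job is handed in; nothing more can be done
```

The cover plate is on the drive box and pressed home at both ends, and the job was handed in at about 34 s on the robot's clock. `finish_job` gave no verdict.

**What I did:** I took the plate farthest to the robot's left by its rib and lowered it over the four standoffs. It came to rest loosely with its underside about 44 mm above the table. I let go, then pressed with shut fingers at the spindle (-x) end and after that at the crank (+x) end. Each press was set to stop at a 15 N rise in force.

**Last checks:**
- **Height:** pressing again met a hard stop with the plate top at 41.1 mm (spindle end) and 41.3 mm (crank end). That is about 7 mm below the loose rest, which agrees with fully home and level.
- **Pictures:** the wrist and side views show the plate flat with all four pins through, and the gripper clear of it.
- **Force:** the highest force reading I took during the presses was about 10 N. I did not log the peaks, so my evidence for staying under 20 N is the 15 N stop and the slow 5 mm/s travel. On the first press at the spindle end I also pushed a little more, with the stop set at a further 6 N.
- **Disagreement:** early on, the wrist camera put the box rim and pin tips several millimetres lower than expected. This did not affect the result, because I found the heights by touch.

I did not separately check the position of the other things on the table. The arm passed above them, and no contact showed in the readings.

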